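Dispense three test cartridges for the waiting specimens

ROBOT

A 6-joint arm with a two-finger parallel gripper is mounted at the origin on a cart in front of the work surface, level with it; the furniture and walls round the work are solid. World frame = base frame: x ahead of the robot, y to its left, z up, the work surface at z = 0. Lengths are in m, angles in degrees, forces in N, time in s.
With the tool pointing down it reaches from about 0.425 to 0.925 m from the base axis. Payload 12.5 kg.
Tool frame: the origin (TCP) lies at the very end of the fingers, on their centre line; the grasp point (between the pads) lies 19 mm behind it; z points along the fingers, y is the line along which they close (so a half turn about z gives the same grasp; the last joint's range is limited). The gripper opens to 85 mm and grips with 20 to 120 N. Pads are 22 mm wide; open, the fingers measure 114 mm over their backs; the gripper's body (76 mm by 85 mm) begins 54 mm behind the grasp point. The pads swing forward as they close: fully open they stand 13 mm farther back than shut.
Start: joints at [66.658, 28.126, 89.318, -0, 62.55, -6.05], TCP at [0.186, 0.597, 0.231] pointing down, gripper open.
Joint ranges: [-177.58, 177.58], [-47.91, 125.51], [2.72, 160], [-65.01, 245.01], [3.68, 167.84], [-153.87, 153.87]. Speed limits (degrees/s): [127.2, 127.2, 159.86, 180, 180, 180].

INTERFACE

Orientations are given as a 3x3 rotation matrix whose columns are the frame's x, y, z axes.
In Python, from workcell import observe, eyes, workorder, models gives the robot as it stands.
- The arm moves only by the tool carry_out, never from a script. Its argument "commands" is a list of rows, each a list of 6 numbers: the shift along the tool's x, y, z in mm, then the turn, a rotation vector about the tool's x, y, z in degrees. A call has 1 to 20 rows; each row is the pose to reach, as a shift and turn from the pose commanded when the call began, along the tool's axes at that moment; what a row does not reach only later rows make up. A row lasts 1/8 s, in which the tool goes at most 62.5 mm and 10.7 degrees, less where a joint would pass 70% of its speed; a pose out of reach is approached as far as the arm can. A call with a gripper value outside its range is refused whole. "claw" is the gripper's target within -1 to 1 (fully open at 1, half-way at 0, shut at -1), set as the call begins (left out, the last holds). The fingers move at their own pace and stop on an object; "grip_force" is the grip in N (left out, the last holds). Time passes only in rows, so rows that repeat a pose let the fingers close. It gives the time, the measured TCP pose, the force, the opening and the grip force at its end, in the units of the state.
- observe(): the state, without advancing time (a new reading comes with each control period).
- eyes.camera(name): name is "scene" or "top" or "wrist"; returns (picture, depth): 480x640x3 uint8, red, green, blue; 480x640 float32, m along the optical axis (not along the pixel's ray), 0 where there is no reading.
- eyes.camera_info(name): a dict with "intrinsics" (3x3 intrinsics, pixels), "pose" (4x4, takes a point from camera to world coordinates); the wrist camera has in their place "hand_eye" (4x4, takes a point from camera to tool coordinates, whose origin is the TCP and whose axes are the flange's). Camera axes: x right, y down, z forward; pixel columns grow to the right and rows downward; lengths in m; the calibration is good to about 2 mm. A picture is of the moment at which its call begins: read the wrist's pose just before it. camera_info takes no time and is no camera call.
- workorder.close_job(): hands the job in; it is judged then, once.
Trained networks look in the newest picture that a camera, given by its name, has taken for a name from the list of things; names that differ only in an ending like _2 or _b are one class to them, and where a whole thing is asked for, a point or a joint stands for the part that bears it (a point fixed in the world has none). Each returns a list of dicts, best first, with "confidence" (0 to 1); they miss things now and then, are a little off and sometimes report something else, mostly with a low value. They report only what shows in the picture. A call takes as long as a camera call. They do not tell look-alikes from the thing itself.
- models.outline_of(camera, thing): "mask" (480x640 bool, what is visible of it).
- models.place_of(camera, thing): "centre" ([x, y, z] in m, in the coordinates of the camera as it stood for that picture, good to about 4 mm: a listed point, or the origin of a listed thing).
The state is a dict: "clock": time; "joint_pos": joint angles; "joint_vel": joint speeds; "effort": joint torques, N m; "tool_pos": TCP position; "ee_rot": TCP orientation; "contact_force": force on the tool from outside, world axes, zero at the start; "wrist_torque": the same for the moment, N m; "gripper_width": opening from 0.0 (shut) to 1.0 (fully open); "grip_force": force on a finger pad.
Only numpy, scipy, OpenCV 4.12 (cv2) and the standard library are available. Lean on these libraries where they do the work, as an engineer would, in place of code of your own. Each camera call takes 0.05 s, during which the arm holds its last target. There are 200 camera calls.

TASK

The leaning test-cartridge dispenser has just been refilled, but its red-handled follower weight still stands on the bench. Put the weight back into the magazine on top of the cartridges; then give the black-padded sprung lever three full presses, letting it rise fully after each, so that exactly three cartridges, one for each waiting specimen cup, drop into the blue bin. Then set the bin down flat in the middle of the green pad in front of the cups, cartridges inside, without disturbing the cups.

Things in the scene. Friction and masses are not known exactly. Their poses are not given: they have to be found in the camera images.
- dispenser: Stand of the cartridge dispenser, fixed to the bench; origin on the worktop below the magazine. Pressing the lever drives a pusher that shoves the lowest cartridge out of the magazine towards -y, through a gate, into the bin. When the lever is fully up again the stack drops by one cartridge (8.5 mm).
- magazine: White magazine leaning 30 deg towards the robot. Origin: centre of its floor, 60 mm above the worktop. Own z: out along the magazine (up, towards robot); x: up the slope, away from robot; y: towards the lever. Inside 48 mm (x) by 66 mm (y); walls 4 mm thick, 85 mm high, plus a flared lip 7 mm higher, 8 mm further out. Six cartridges fill the lowest 51 mm; they and the weight rest on the -x wall.
- mouth (a point): Centre of the magazine's open mouth, 85 mm from the magazine's origin along its z axis.
- lever (a joint): Hand lever, hinged at x 0, y 75, z 97 mm of the magazine's axes, turning about its x. 0 = up (rest), 0.78 rad = fully pressed, at a stop. A spring lifts it in about half a second. The pad needs about 5 N at first, 11 N at the bottom, more if fast. The pusher moves 92 mm per rad; a cartridge drops out only near the end of the swing: press to the stop.
- lever_pad (a point): Centre of the upper face of the lever's black pad (46 mm along magazine x, 42 mm along the lever); it moves with the lever. In the magazine's axes: x 0, y 173, z 148 mm when up (190 mm above the worktop); y 185, z 107 half-way; y 181, z 64 mm when fully pressed. So it is pressed along the magazine's -z.
- follower_center (a point): Half-way up the loose follower weight, 0.18 kg, 80 mm high, standing on the bench. Steel foot 42 mm (own x) by 59 (own y), 20 high; neck; red handle 22 mm (own x) by 42 (own y), 40 high, centred 20 mm above this point. Goes foot first into the magazine, own axes along the magazine's (or half a turn round); on six cartridges this point lies 91 mm up the magazine's z axis, on three 65 mm.
- bin_center (a point): Centre (half-way up) of the loose blue open bin, 68 mm (own x) by 112 mm (own y) by 42 mm high, walls 3 mm, about 0.12 kg empty, 0.19 kg with three cartridges. It stands on the worktop below the dispenser's outlet, on the -y side of the magazine, 4 to 8 mm clear of it. Grip it across its 68 mm width.
- pad: Flat green pad fixed on the bench, 130 mm (own x) by 180 mm (own y), 3 mm thick; origin at the centre of its underside. The specimen cups stand in a row beyond it (its +x side).
- cup_1_center (a point): Centre of specimen cup 1 with screw lid, 62 mm across, 69 mm high, standing loose on the bench.
- cup_2_center (a point): Centre of specimen cup 2, like cup 1.
- cup_3_center (a point): Centre of specimen cup 3, like cup 1.
- cartridge_1_center (a point): Centre of test cartridge 1, the lowest in the magazine at the start: a loose flat clear plastic cartridge, 44 x 62 mm, 8.5 mm thick, 22 g, lying with its 62 mm length along the magazine's y axis.
- cartridge_2_center (a point): Centre of test cartridge 2, like cartridge 1; number 2 from below in the magazine at the start.
- cartridge_3_center (a point): Centre of test cartridge 3, like cartridge 1; number 3 from below in the magazine at the start.
- cartridge_4_center (a point): Centre of test cartridge 4, like cartridge 1; number 4 from below in the magazine at the start.
- cartridge_5_center (a point): Centre of test cartridge 5, like cartridge 1; number 5 from below in the magazine at the start.
- cartridge_6_center (a point): Centre of test cartridge 6, like cartridge 1; number 6 from below in the magazine at the start.
- bin: The blue bin (see bin_center); origin at the centre of its underside.
Not all that is in view belongs to the job. There is more than one size of the bin; the job needs the smaller.

How it is judged (in metres and radians):
On the way, in this order (a step that is already met when the one before it is completed fails the run):
1. the follower weight sits in the magazine on top of the six cartridges (x of follower_center in the frame of magazine between -0.012 and 0.012 m and y of follower_center in the frame of magazine between -0.012 and 0.012 m and z of follower_center in the frame of magazine between 0.085 and 0.097 m and angle between the z axis of follower_center and the z axis of magazine, either way round below 0.12 rad), for 0.2 s.
2. the first cartridge lies in the bin (x of cartridge_1_center in the frame of bin_center between -0.034 and 0.034 m and y of cartridge_1_center in the frame of bin_center between -0.056 and 0.056 m and z of cartridge_1_center in the frame of bin_center between -0.022 and 0.021 m), for 0.1 s.
3. the second cartridge lies in the bin (x of cartridge_2_center in the frame of bin_center between -0.034 and 0.034 m and y of cartridge_2_center in the frame of bin_center between -0.056 and 0.056 m and z of cartridge_2_center in the frame of bin_center between -0.022 and 0.021 m), for 0.1 s.
4. the third cartridge lies in the bin (x of cartridge_3_center in the frame of bin_center between -0.034 and 0.034 m and y of cartridge_3_center in the frame of bin_center between -0.056 and 0.056 m and z of cartridge_3_center in the frame of bin_center between -0.022 and 0.021 m), for 0.1 s.
At the end, for the whole second after the job is handed in: Cartridges 1 to 3 in the bin, centres below its rim; 4 to 6 and the weight on them in the magazine; lever up (under 0.05 rad); bin flat and at rest on the pad, centres within 40 mm; cups moved under 15 mm (all of step 2 and all of step 3 and all of step 4 and x of cartridge_4_center in the frame of magazine between -0.012 and 0.012 m and y of cartridge_4_center in the frame of magazine between -0.012 and 0.012 m and z of cartridge_4_center in the frame of magazine between 0 and 0.06 m and x of cartridge_5_center in the frame of magazine between -0.012 and 0.012 m and y of cartridge_5_center in the frame of magazine between -0.012 and 0.012 m and z of cartridge_5_center in the frame of magazine between 0 and 0.06 m and x of cartridge_6_center in the frame of magazine between -0.012 and 0.012 m and y of cartridge_6_center in the frame of magazine between -0.012 and 0.012 m and z of cartridge_6_center in the frame of magazine between 0 and 0.06 m and x of follower_center in the frame of magazine between -0.012 and 0.012 m and y of follower_center in the frame of magazine between -0.012 and 0.012 m and z of follower_center in the frame of magazine between 0.06 and 0.072 m and angle between the z axis of follower_center and the z axis of magazine, either way round below 0.12 rad and value of joint lever below 0.05 rad and horizontal distance between bin_center and pad below 0.04 m and height (world z) of bin_center between 0.021 and 0.029 m and angle between bin_center's own z axis and vertical below 0.06 rad and linear speed of bin below 0.02 m/s); the robot touches nothing.
It fails at once if a specimen cup is moved more than 15 mm (distance of any of cup_1_center, cup_2_center, cup_3_center from where it was at the start of the episode above 0.015 m).
It fails at once if a specimen cup is tipped (angle between any of cup_1_center, cup_2_center, cup_3_center's own z axis and vertical above 0.4 rad).
It fails at once if a fourth cartridge is driven out of the magazine (y of cartridge_4_center in the frame of magazine below -0.03 m).
It also fails if it takes over 72 s, if anything falls off the work surface, if the arm or the gripper's body presses on something with over 40 N, if the wrist force passes 120 N, or if a joint passes its speed limit or range.

## Working session

There is one attempt and no reset: what is moved stays moved. The work goes in short steps, Python scripts to look and compute and a tool call to move; the robot and the scene stay as the last step left them, time stands still between calls to the robot, and variables do not carry over. Pictures are saved under pics/ and viewed, at most 13 in all, crops included, and the job is handed in when it is done.

Besides the shell and the picture viewer there is one more tool, called after "Request:" as name(argument=value, ...) on one line, values as JSON. carry_out: Moves the arm, as the interface text tells. Its arguments: {"type":"object","properties":{"commands":{"type":"array"},"claw":{"type":"number"},"grip_force":{"type":"number"}},"required":["commands"]}

```bash
ls; mkdir -p pics; cat > h.py <<'E'
import numpy as np, cv2
from workcell import observe, eyes, workorder, models
np.set_printoptions(precision=4,suppress=True)
def cam2world(name):
    i=eyes.camera_info(name)
    if 'pose' in i: return np.array(i['pose']),np.array(i['intrinsics'])
    s=observe();T=np.eye(4);T[:3,:3]=s['ee_rot'];T[:3,3]=s['tool_pos']
    return T@np.array(i['hand_eye']),np.array(i['intrinsics'])
def shot(name):
    T,K=cam2world(name); p,d=eyes.camera(name); return p,d,T,K
def cloud(d,T,K):
    v,u=np.mgrid[:480,:640]; 
    P=np.stack([(u-K[0,2])/K[0,0]*d,(v-K[1,2])/K[1,1]*d,d],-1)
    W=P@T[:3,:3].T+T[:3,3]; W[d==0]=np.nan; return W
def proj(X,T,K):
    c=T[:3,:3].T@(np.asarray(X)-T[:3,3]); q=K@c; return (q[:2]/q[2]).round()
def save(p,n): cv2.imwrite('pics/'+n,cv2.cvtColor(p,cv2.COLOR_RGB2BGR))
def rel(pos,R=None,R0=None,p0=None):
    "shift/turn from current commanded pose (approx. measured)"
    from scipy.spatial.transform import Rotation as Ro
    s=observe(); R0=np.array(s['ee_rot']) if R0 is None else R0; p0=np.array(s['tool_pos']) if p0 is None else p0
    r=np.zeros(3) if R is None else Ro.from_matrix(R0.T@R).as_rotvec(degrees=True)
    return np.r_[R0.T@(np.array(pos)-p0)*1000,r].round(1)
E
python3 - <<'E'
from h import *
s=observe();print({k:np.array(v) for k,v in s.items()})
for n in ('scene','top'):
    p,d,T,K=shot(n);save(p,n+'0.png')
    print(n,T[:3,3],K[0,0])
    for t in ('dispenser','magazine','mouth','lever_pad','follower_center','bin_center','pad','cup_1_center','cartridge_6_center'):
        try:
            for r in models.place_of(n,t)[:4]:
                w=T[:3,:3]@np.array(r['centre'])+T[:3,3]; print(t,round(r['confidence'],2),w,proj(w,T,K))
        except Exception as e: print(t,e)
E
```

```text
pics
{'clock': array(0.), 'joint_pos': array([66.6587, 28.1661, 89.3504, -0.0006, 62.5518, -6.0493]), 'joint_vel': array([-0.0429, -0.0562,  0.0601,  0.0132, -0.1144, -0.0169]), 'effort': array([  0.001 , -61.8461, -26.1587,  -0.0001,   0.0042,  -0.    ]), 'tool_pos': array([0.1856, 0.5965, 0.2307]), 'ee_rot': array([[-0.9548,  0.2972, -0.0005],
       [ 0.2972,  0.9548, -0.0011],
       [ 0.0001, -0.0012, -1.    ]]), 'contact_force': array([ 0.1221, -0.1026, -1.1412]), 'wrist_torque': array([ 0.0138,  0.0066, -0.011 ]), 'grip_force': array(0.), 'gripper_width': array(0.9992)}
scene [-0.1344 -0.4631  0.6162] 436.2875506748587
dispenser 0.79 [ 0.6235  0.0693 -0.0011] [298. 245.]
magazine 0.86 [0.6245 0.0739 0.0622] [296. 223.]
mouth 0.84 [0.5834 0.0715 0.129 ] [286. 206.]
lever_pad 0.89 [0.5461 0.2425 0.1841] [216. 174.]
follower_center 0.71 [ 0.4351 -0.1076  0.038 ] [317. 299.]
bin_center 0.68 [ 0.6236 -0.025   0.0195] [329. 250.]
bin_center 0.63 [0.4073 0.1609 0.0357] [209. 265.]
pad 0.61 [ 0.4472 -0.3755  0.0013] [447. 362.]
cartridge_6_center 0.59 [0.5982 0.0749 0.0996] [289. 214.]
cartridge_6_center 0.44 [ 0.622  -0.027   0.0175] [330. 251.]
top [ 0.4315 -0.0638  1.3241] 534.9992692499835
dispenser 0.62 [0.6269 0.0743 0.0044] [263. 208.]
dispenser 0.51 [ 0.4309 -0.1085  0.0432] [338. 287.]
magazine 0.56 [0.62   0.0734 0.0606] [261. 207.]
mouth 0.63 [0.5809 0.0745 0.1333] [257. 220.]
lever_pad 0.76 [0.5482 0.243  0.1891] [175. 232.]
follower_center 0.88 [ 0.4336 -0.1057  0.039 ] [337. 286.]
bin_center 0.74 [0.4144 0.1688 0.0282] [223. 294.]
bin_center 0.63 [ 0.6204 -0.0233  0.0204] [303. 209.]
pad 0.93 [ 0.4412 -0.3751  0.0019] [445. 283.]
cup_1_center 0.95 [ 0.5698 -0.3117  0.032 ] [421. 229.]
cartridge_6_center 0.57 [0.5998 0.0735 0.1009] [259. 213.]
```

View pics/scene0.png

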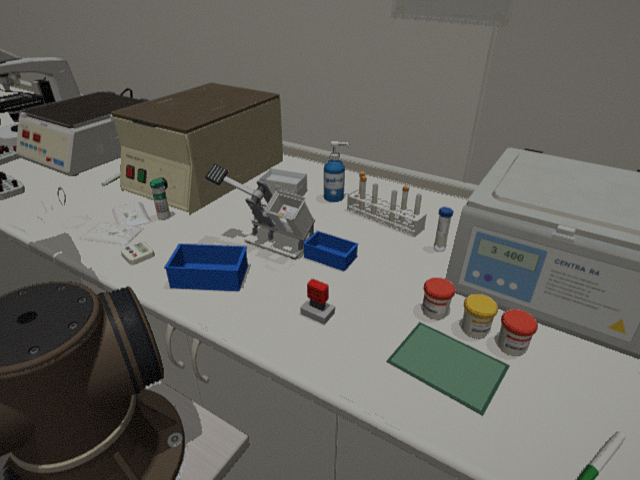

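View pics/top0.png

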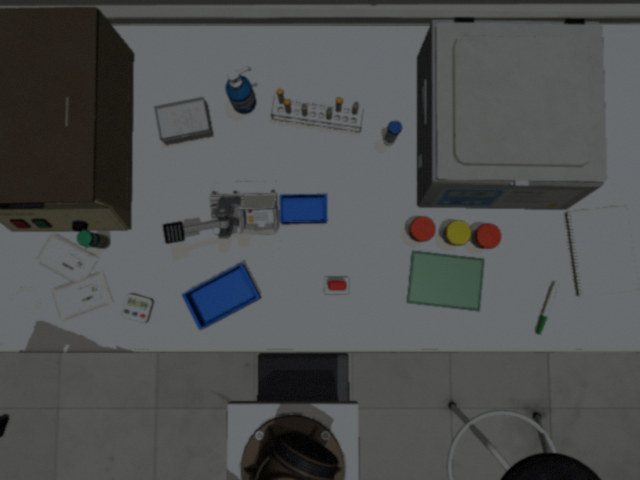

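The scene view shows the follower at (317,299), the small bin under the outlet at (329,250), a larger decoy bin at (209,265), the dispenser at about (280,215) with its pad at (216,174), the cups at (438,298), (479,315) and (517,330), and the green pad at (447,362). The top view agrees: follower (337,286), small bin (303,209), large bin (223,294), lever pad (174,232), green pad (445,281).

Candidates: for the bin, (303,209) and (223,294) in the top view. I choose (303,209), which is smaller and sits at the outlet. For the follower, the only red-handled item is (337,286); the red lids belong to the cups.

```bash
python3 - <<'E'
from h import *
p,d,T,K=shot('top');W=cloud(d,T,K);h=cv2.cvtColor(p,cv2.COLOR_RGB2HSV)
def rect(m,n):
    m=cv2.morphologyEx(m.astype(np.uint8),cv2.MORPH_OPEN,np.ones((2,2)))>0
    P=W[m&~np.isnan(W[...,2])]; r=cv2.minAreaRect(P[:,:2].astype(np.float32)); print(n,len(P),np.array(r[0]),np.array(r[1]),r[2],'zmed',np.median(P[:,2]),P[:,2].max())
def box(u0,u1,v0,v1):
    b=np.zeros((480,640),bool);b[v0:v1,u0:u1]=1;return b
sat=h[...,1]>90
rect(sat&box(320,355,270,302)&(W[...,2]>.06),'handle')
rect(box(315,360,265,305)&(W[...,2]>.01)&(W[...,2]<.04),'foot')
rect(sat&box(277,332,188,228)&(h[...,0]>95)&(W[...,2]>.03),'binrim')
rect(sat&box(277,332,188,228)&(h[...,0]>95)&(W[...,2]<.02),'bininside')
rect(sat&box(400,492,245,315)&(h[...,0]>40)&(h[...,0]<90),'pad')
rect(box(160,188,218,246)&(W[...,2]>.14),'leverpad')
for t in ('magazine','dispenser'):
    r=models.outline_of('top',t)
    if r: m=r[0]['mask']; print(t,r[0]['confidence'],m.sum()); rect(m&(W[...,2]>.02)&(W[...,2]<.3),t)
i=cv2.resize(p[180:250,155:345],None,fx=4,fy=4,interpolation=cv2.INTER_CUBIC);save(np.clip(i*1.8,0,255).astype(np.uint8),'crop1.png')
E
```

```text
handle 149 [ 0.4326 -0.109 ] [0.0189 0.04  ] 0.10365836322307587 zmed 0.08031199518440246 0.0883879936246883
foot 241 [ 0.4317 -0.1092] [0.0574 0.0419] 89.90396118164062 zmed 0.02024714596533661 0.08324089613501062
binrim 258 [ 0.6206 -0.0285] [0.0667 0.1144] 1.2333168983459473 zmed 0.03462911347809339 0.04806595975294048
bininside 1000 [ 0.6208 -0.0274] [0.1068 0.0643] 89.97272491455078 zmed 0.0035672234061588926 0.04721280658931426
  return _methods._mean(a, axis=axis, dtype=dtype,
  ret = ret.dtype.type(ret / rcount)
Traceback (most recent call last):
ValueError: zero-size array to reduction operation maximum which has no identity
```

```bash
python3 - <<'E'
from h import *
p,d,T,K=shot('top');W=cloud(d,T,K);h=cv2.cvtColor(p,cv2.COLOR_RGB2HSV)
def rect(m,n):
    m=cv2.morphologyEx(m.astype(np.uint8),cv2.MORPH_OPEN,np.ones((2,2)))>0
    P=W[m&~np.isnan(W[...,2])]
    if len(P)<5: print(n,'none');return
    r=cv2.minAreaRect(P[:,:2].astype(np.float32)); print(n,len(P),np.array(r[0]),np.array(r[1]),r[2],'zmed',np.median(P[:,2]))
def box(u0,u1,v0,v1):
    b=np.zeros((480,640),bool);b[v0:v1,u0:u1]=1;return b
rect((h[...,1]>50)&box(400,492,245,315)&(h[...,0]>40)&(h[...,0]<90),'pad')
rect(box(160,188,218,246)&(W[...,2]>.14),'leverpad')
for t in ('magazine','dispenser'):
    r=models.outline_of('top',t)
    if r: m=r[0]['mask']; print(t,r[0]['confidence'],m.sum()); rect(m&(W[...,2]>.02)&(W[...,2]<.3),t)
i=cv2.resize(p[180:250,155:345],None,fx=4,fy=4,interpolation=cv2.INTER_CUBIC);save(np.clip(i*1.8,0,255).astype(np.uint8),'crop1.png')
down=np.array([[0,1.,0],[1,0,0],[0,0,-1]])@np.diag([1,1,1])
R=np.array([[0,1,0],[1,0,0],[0,0,-1.]]) # x=+y? det
print(np.linalg.det(R)); R=np.array([[-0.,1,0],[1,0,0],[0,0,-1.]])
s=observe();R=np.column_stack([[0,1,0],[1,0,0],[0,0,-1]]).astype(float);print(np.linalg.det(R))
print(rel([.4325,-.109,.20],R))
E
```

```text
pad 3665 [ 0.4441 -0.3774] [0.1778 0.1266] 83.47759246826172 zmed 0.003715331192648108
leverpad 431 [0.55  0.264] [0.0803 0.0636] 66.16008758544922 zmed 0.18636907465406805
magazine 0.82 2869
magazine 2774 [0.5915 0.175 ] [0.1134 0.2863] 6.61555814743042 zmed 0.12368990443130878
dispenser 0.9 3820
dispenser 2849 [0.6007 0.1765] [0.132 0.287] 6.61555814743042 zmed 0.12308753005491435
1.0
1.0
[-445.4 -600.5   31.3    0.    -0.    72.7]
```

View pics/crop1.png

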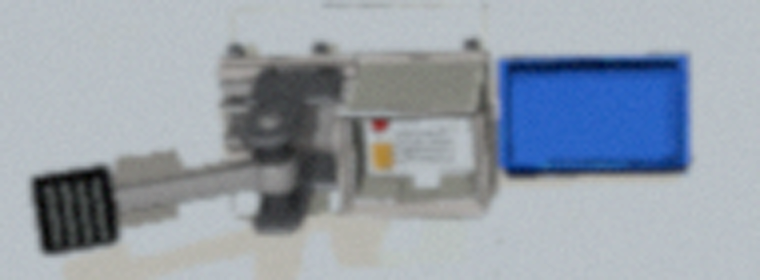

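The crop confirms the small bin at crop (595,115), right beside the magazine at (420,140), with the black pad at (75,210). It measured 67 x 114 mm, so it is the right bin. Next I move above the follower.

Request:
carry_out(commands=[[-355, -252, -89, 0, 0, 36], [-355, -252, -89, 0, 0, 36], [-355, -252, -89, 0, 0, 36], [-355, -252, -89, 0, 0, 36], [-355, -252, -89, 0, 0, 36], [-355, -252, -89, 0, 0, 36], [-355, -252, -89, 0, 0, 36], [-355, -252, -89, 0, 0, 36], [-355, -252, -89, 0, 0, 36], [-445, -600, 11, 0, 0, 72.7], [-445, -600, 11, 0, 0, 72.7], [-445, -600, 11, 0, 0, 72.7], [-445, -600, 11, 0, 0, 72.7], [-445, -600, 11, 0, 0, 72.7], [-445, -600, 11, 0, 0, 72.7], [-445, -600, 11, 0, 0, 72.7], [-445, -600, 11, 0, 0, 72.7], [-445, -600, 11, 0, 0, 72.7], [-445, -600, 11, 0, 0, 72.7], [-445, -600, 11, 0, 0, 72.7]], claw=0.2, grip_force=40)

```text
clock: 3.7
tool_pos: [0.4324, -0.1077, 0.2205]
ee_rot: [[-0.001, 1.0, 0.0], [1.0, 0.001, -0.0], [-0.0, 0.0, -1.0]]
contact_force: [-0.0, -0.2, 0.2]
gripper_width: 0.597
grip_force: 0.0
```

```bash
python3 - <<'E'
from h import *
p,d,T,K=shot('wrist');W=cloud(d,T,K);h=cv2.cvtColor(p,cv2.COLOR_RGB2HSV);save(p,'w1.png')
red=(h[...,1]>120)&((h[...,0]<8)|(h[...,0]>172))&(W[...,2]>.07)
P=W[red]; r=cv2.minAreaRect(P[:,:2].astype(np.float32));print(len(P),r,np.median(P[:,2]))
c=np.array([.4325,-.109])
m=(np.hypot(W[...,0]-c[0],W[...,1]-c[1])<.06)&(W[...,2]>.012)&(W[...,2]<.03)
P=W[m];
if len(P)>5: print('foot',len(P),cv2.minAreaRect(P[:,:2].astype(np.float32)))
for q in models.place_of('wrist','follower_center')[:2]: print(q['confidence'],T[:3,:3]@q['centre']+T[:3,3])
# magazine from scene
p,d,T,K=shot('scene')
E
```

```text
1081 ((0.5149072408676147, -0.1964643895626068), (0.10193295776844025, 0.2863595485687256), 40.55214309692383) 0.07945731282395851
foot 1224 ((0.43485450744628906, -0.10720366984605789), (0.05873149260878563, 0.04139064997434616), 89.21614837646484)
0.84 [ 0.4342 -0.1066  0.0424]
0.2 [ 0.4453 -0.3729  0.0016]
```

Request:
carry_out(commands=[[0, 2, 60, 0, 0, 0], [0, 2, 110, 0, 0, 0], [0, 2, 150, 0, 0, 0], [0, 2, 172, 0, 0, 0], [0, 2, 172, 0, 0, 0], [0, 2, 172, 0, 0, 0]])

```text
clock: 4.6
tool_pos: [0.4347, -0.1085, 0.049]
ee_rot: [[-0.0, 1.0, 0.001], [1.0, 0.0, -0.0], [-0.0, 0.001, -1.0]]
contact_force: [1.3, 0.4, 1.0]
gripper_width: 0.599
grip_force: 0.0
```

Request:
carry_out(commands=[[0, 0, 0, 0, 0, 0], [0, 0, 0, 0, 0, 0], [0, 0, 0, 0, 0, 0], [0, 0, 0, 0, 0, 0], [0, 0, 0, 0, 0, 0], [0, 0, 0, 0, 0, 0]], claw=-1, grip_force=60)

```text
clock: 5.35
tool_pos: [0.4348, -0.1085, 0.0493]
ee_rot: [[-0.0, 1.0, 0.002], [1.0, 0.0, -0.001], [-0.001, 0.002, -1.0]]
contact_force: [-0.4, 0.9, 9.4]
gripper_width: 0.247
grip_force: 59.0
```

Request:
carry_out(commands=[[0, 0, -40, 0, 0, 0], [0, 0, -100, 0, 0, 0], [0, 0, -160, 0, 0, 0], [40, 10, -219, -8, 0, 0], [100, 40, -219, -16, 0, 0], [150, 60, -219, -24, 0, 0], [180, 68, -219, -30, 0, 0], [180, 68, -219, -30, 0, 0], [180, 68, -219, -30, 0, 0], [180, 68, -219, -30, 0, 0]])

```text
clock: 6.6
tool_pos: [0.5025, 0.0707, 0.2676]
ee_rot: [[0.001, 0.866, 0.5], [1.0, -0.001, -0.001], [-0.0, 0.5, -0.866]]
contact_force: [-0.2, -0.3, -0.7]
gripper_width: 0.252
grip_force: 59.4
```

```bash
python3 - <<'E'
from h import *
print(observe()['tool_pos'],observe()['gripper_width'])
p,d,T,K=shot('wrist');W=cloud(d,T,K);save(p,'w2.png');np.save('w2.npy',W)
print(T)
for t in ('magazine','mouth','lever_pad','bin_center','follower_center','dispenser'):
    for q in models.place_of('wrist',t)[:2]: 
        w=T[:3,:3]@q['centre']+T[:3,3];print(t,q['confidence'],w,proj(w,T,K))
p,d,T,K=shot('top')
for t in ('magazine','mouth','lever_pad'):
    for q in models.place_of('top',t)[:1]: print('top',t,q['confidence'],T[:3,:3]@q['centre']+T[:3,3])
E
```

```text
[0.5025 0.0707 0.2676] 0.2519535303516567
[[ 0.8659 -0.1563  0.4752  0.4309]
 [-0.0003 -0.9501 -0.3119  0.15  ]
 [ 0.5002  0.27   -0.8227  0.3908]
 [ 0.      0.      0.      1.    ]]
bin_center 0.92 [0.4071 0.1701 0.0297] [ 77. 101.]
dispenser 0.66 [0.6214 0.0694 0.0009] [298. 193.]
top magazine 0.8 [0.6229 0.0736 0.0595]
top mouth 0.9 [0.5831 0.077  0.1337]
top lever_pad 0.77 [0.5494 0.2453 0.1906]
```

View pics/w2.png

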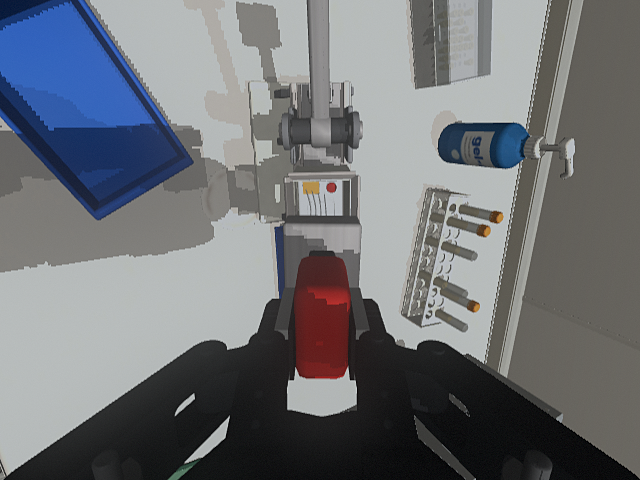

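The wrist view shows the held follower with its handle at (322,310) and foot at (322,240). Behind it are the magazine's lever-side lip at (320,175), a cartridge label at (325,195), and the lever arm at (320,60). Now I measure these in the magazine's axes from depth.

```bash
python3 - <<'E'
from h import *
W=np.load('w2.npy')
O=np.array([.6225,.0735,.060]);R=np.array([[.866,0,-.5],[0,1,0],[.5,0,.866]])
M=((W-O)@R)*1000   # x,y,z in mag axes
def st(n,m):
    P=M[m]; 
    if len(P)<5: print(n,len(P));return
    print(n,len(P),'x',np.nanpercentile(P[:,0],[2,50,98]).round(1),'y',np.nanpercentile(P[:,1],[2,50,98]).round(1),'z',np.nanpercentile(P[:,2],[2,50,98]).round(1))
x,y,z=M[...,0],M[...,1],M[...,2]
# print profile down column 322 & across rows
for v in range(100,262,6): print(v,M[v,322].round(0),end=' ')
print()
for v in (176,180,195,206,212):
    print(v,[tuple(M[v,u].round(0).astype(int)) for u in range(276,370,4) if not np.isnan(M[v,u,0])])
st('foot top',(z>185)&(z<200)&(abs(x)<40)&(abs(y)<45))
for lo in range(85,150,15): st('lever y%d'%lo,(y>lo)&(y<lo+15)&(abs(x)<14)&(z>100)&(z<170))
st('lip',(z>86)&(z<97)&(abs(x)<45)&(y>28)&(y<52))
st('cart',(z>44)&(z<58)&(abs(x)<30)&(y>5)&(y<36))
E
```

```text
100 [ -0.  95. 113.] 106 [ -0.  91. 111.] 112 [ -0.  87. 109.] 118 [ -0.  83. 108.] 124 [ -0.  78. 110.] 130 [ -0.  74. 112.] 136 [ -0.  70. 110.] 142 [ -0.  65. 108.] 148 [ 0. 55.  8.] 154 [ 0. 48.  6.] 160 [ 0. 42.  6.] 166 [ 0. 36. 11.] 172 [-0. 40. 91.] 178 [-0. 34. 88.] 184 [ 0. 23. 50.] 190 [ 0. 17. 51.] 196 [ 0. 11. 50.] 202 [ 0.  5. 49.] 208 [ 0. -1. 48.] 214 [ 0. -7. 49.] 220 [ -0.  28. 203.] 226 [ -0.  27. 210.] 232 [ -0.  24. 212.] 238 [ -0.  20. 211.] 244 [ -0.  17. 210.] 250 [ -0.  13. 211.] 256 [ -0.  13. 220.] 
176 [(np.int64(-54), np.int64(21), np.int64(-23)), (np.int64(-50), np.int64(21), np.int64(-25)), (np.int64(-46), np.int64(20), np.int64(-28)), (np.int64(-29), np.int64(36), np.int64(90)), (np.int64(-26), np.int64(36), np.int64(90)), (np.int64(-22), np.int64(36), np.int64(90)), (np.int64(-19), np.int64(37), np.int64(92)), (np.int64(-15), np.int64(37), np.int64(91)), (np.int64(-12), np.int64(36), np.int64(90)), (np.int64(-9), np.int64(37), np.int64(91)), (np.int64(-5), np.int64(37), np.int64(91)), (np.int64(-2), np.int64(37), np.int64(92)), (np.int64(2), np.int64(
[... 4710 characters left out ...]
103)), (np.int64(62), np.int64(-43), np.int64(-106)), (np.int64(69), np.int64(-44), np.int64(-108))]
foot top 232 x [-19.8   0.3  19.3] y [27.4 27.9 28.3] z [192.7 196.5 199.9]
lever y85 419 x [-8.4 -1.6  5.2] y [85.6 92.6 99.8] z [106.5 111.1 115. ]
lever y100 455 x [-8.7 -2.2  4.2] y [100.5 107.8 114.8] z [113.1 117.6 121.2]
lever y115 528 x [-9.1 -2.5  4. ] y [115.4 122.8 129.7] z [119.6 123.9 127.9]
lever y130 611 x [-9.4 -2.7  3.8] y [130.4 137.7 144.7] z [126.  130.1 133.9]
lever y145 299 x [-9.7 -2.7  3.7] y [145.1 148.3 151.4] z [131.5 134.6 136.8]
lip 638 x [-31.6  -0.   30.8] y [28.5 35.9 40. ] z [86.3 90.9 93.2]
cart 1052 x [-23.8  -1.9  20. ] y [ 5.4 16.5 35.6] z [46.7 51.1 53.8]
```

Request:
carry_out(commands=[[0, 0, 40, 0, 0, -1], [0, 0, 75, 0, 0, -1], [0, 0, 95, 0, 0, -1], [0, 0, 105, 0, 0, -1], [0, 0, 112, 0, 0, -1], [0, 0, 118, 0, 0, -1], [0, 0, 124, 0, 0, -1], [0, 0, 124, 0, 0, -1]])

```text
clock: 8.15
tool_pos: [0.5643, 0.0717, 0.1598]
ee_rot: [[-0.015, 0.866, 0.5], [1.0, 0.018, 0.0], [-0.009, 0.5, -0.866]]
contact_force: [-0.2, -0.9, -1.8]
gripper_width: 0.249
grip_force: 59.3
```

Request:
carry_out(commands=[[0, 0, 5, 0, 0, 0], [0, 0, 9, 0, 0, 0], [0, 0, 12, 0, 0, 0], [0, 0, 14, 0, 0, 0], [0, 0, 14, 0, 0, 0]])

```text
clock: 8.78
tool_pos: [0.5713, 0.0716, 0.1476]
ee_rot: [[-0.015, 0.866, 0.5], [1.0, 0.018, 0.0], [-0.009, 0.5, -0.866]]
contact_force: [-0.6, 0.2, -0.9]
gripper_width: 0.246
grip_force: 59.3
```

Request:
carry_out(commands=[[0, 0, 0, 0, 0, 0], [0, 0, 0, 0, 0, 0], [0, 0, 0, 0, 0, 0], [0, 0, 0, 0, 0, 0]], claw=0.1)

```text
clock: 9.28
tool_pos: [0.5713, 0.0717, 0.1479]
ee_rot: [[-0.015, 0.866, 0.5], [1.0, 0.017, 0.0], [-0.009, 0.5, -0.866]]
contact_force: [0.4, 0.5, -0.8]
gripper_width: 0.551
grip_force: 0.0
```

Request:
carry_out(commands=[[0, 0, -20, 0, 0, 0], [0, 0, -60, 0, 0, 0], [0, 0, -100, 0, 0, 0], [0, 0, -120, 0, 0, 0], [0, 0, -120, 0, 0, 0]])

```text
clock: 9.9
tool_pos: [0.5113, 0.0717, 0.253]
ee_rot: [[-0.015, 0.864, 0.503], [1.0, 0.018, 0.0], [-0.009, 0.502, -0.865]]
contact_force: [-0.3, 0.3, 0.6]
gripper_width: 0.552
grip_force: 0.0
```

```bash
python3 - <<'E'
from h import *
O=np.array([.6225,.0725,.060]);a=np.radians(1.3);Rz=np.array([[np.cos(a),-np.sin(a),0],[np.sin(a),np.cos(a),0],[0,0,1]])
R=Rz@np.array([[.866,0,-.5],[0,1,0],[.5,0,.866]])
p,d,T,K=shot('wrist');save(p,'w3.png');W=cloud(d,T,K);M=((W-O)@R)*1000;x,y,z=M[...,0],M[...,1],M[...,2]
h=cv2.cvtColor(p,cv2.COLOR_RGB2HSV);red=(h[...,1]>120)&((h[...,0]<8)|(h[...,0]>172))
m=red&(abs(x)<30)&(abs(y)<35)&(z>85)&(z<150);P=M[m]
print(len(P),[np.percentile(P[:,i],[2,50,98]).round(1) for i in range(3)], 'top',np.percentile(P[:,2],95))
for lo in range(85,160,15):
    m=(y>lo)&(y<lo+15)&(abs(x)<14)&(z>100)&(z<170);P=M[m]
    if len(P): print(lo,np.median(P,0))
# where TCP in mag; target 170/pad
s=observe();print('tcp mag',((s['tool_pos']-O)@R)*1000)
for t in ('follower_center','lever_pad'):
    for q in models.place_of('wrist',t)[:1]: print(t,q['confidence'],((T[:3,:3]@q['centre']+T[:3,3]-O)@R)*1000)
p,d,T,K=shot('top');M=((cloud(d,T,K)-O)@R)*1000;x,y,z=M[...,0],M[...,1],M[...,2]
m=(y>140)&(y<205)&(abs(x)<40)&(z>120)&(z<175)&(p.max(-1)<70);P=M[m];print('pad top',len(P),np.percentile(P,[3,50,97],axis=0).round(1))
p,d,T,K=shot('scene');M=((cloud(d,T,K)-O)@R)*1000;x,y,z=M[...,0],M[...,1],M[...,2]
m=(y>140)&(y<205)&(abs(x)<40)&(z>120)&(z<175)&(p.max(-1)<90);P=M[m];print('pad scene',len(P),np.percentile(P,[3,50,97],axis=0).round(1))
for t in ('follower_center','lever_pad'):
    for q in models.place_of('scene',t)[:1]: print(t,q['confidence'],((T[:3,:3]@q['centre']+T[:3,3]-O)@R)*1000)
E
```

```text
1625 [array([-13. ,  -2.4,   7.3]), array([-16. ,   5.6,  22.1]), array([100.9, 130.2, 131.8])] top 131.59048986504328
85 [ -0.0531  92.6598 108.9849]
100 [ -0.0439 107.7765 115.1221]
115 [ -0.0306 122.7657 121.3957]
130 [ -0.0184 137.6549 127.4993]
145 [ -0.0093 147.7462 131.8323]
tcp mag [ -0.2086   1.6508 221.8269]
follower_center 0.63 [-4.1791  1.7927 90.9161]
pad top 393 [[-17.8 156.8 137.5]
 [  3.3 175.2 147.7]
 [ 23.1 193.6 155.5]]
pad scene 260 [[-21.5 154.5 133.9]
 [ -1.4 171.4 144.8]
 [ 21.5 190.6 152.8]]
follower_center 0.92 [-2.4111  0.9436 88.2878]
lever_pad 0.77 [  1.5063 173.6564 145.0143]
```

View pics/w3.png

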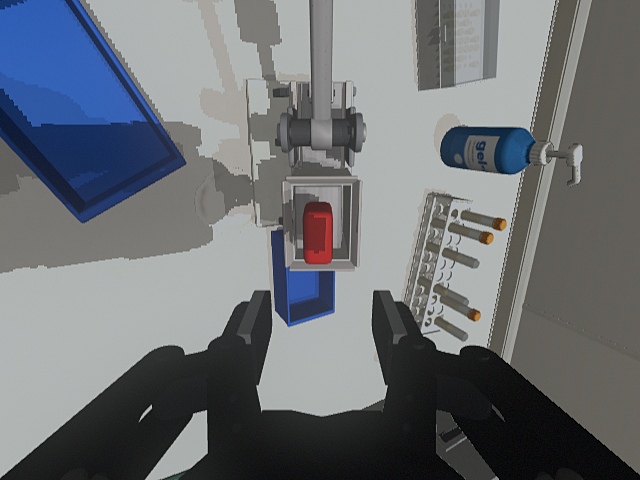

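Follower is seated: handle at (318,232) in the wrist view, its top at 131 mm along the magazine, as expected. Next, the lever.

Request:
carry_out(commands=[[50, 0, 0, 0, 0, 0], [105, 0, 0, 0, 0, 0], [155, 0, 0, 0, 0, 0], [177, 0, 0, 0, 0, 0], [177, 0, 30, 0, 0, 0], [177, 0, 50, 0, 0, 0], [177, 0, 57, 0, 0, 0], [177, 0, 57, 0, 0, 0]], claw=-1, grip_force=30)

```text
clock: 11.25
tool_pos: [0.5371, 0.2485, 0.2004]
ee_rot: [[-0.015, 0.866, 0.499], [1.0, 0.017, -0.0], [-0.009, 0.499, -0.866]]
contact_force: [0.4, 0.3, 0.3]
gripper_width: -0.0
grip_force: 0.0
```

Request:
carry_out(commands=[[0, 0, 5, 0, 0, 0], [0, 0, 11, 0, 0, 0], [0, 0, 17, 0, 0, 0], [0, 0, 24, 0, 0, 0], [0, 0, 24, 0, 0, 0]])

```text
clock: 11.88
tool_pos: [0.5495, 0.2489, 0.18]
ee_rot: [[-0.016, 0.866, 0.501], [1.0, 0.018, 0.001], [-0.008, 0.501, -0.866]]
contact_force: [-1.2, 1.0, 4.2]
gripper_width: -0.003
grip_force: 2.3
```

Request:
carry_out(commands=[[0, 0, 8, 0, 0, 0], [0, 0, 17, 0, 0, 0], [0, 0, 26, 0, 0, 0], [0, 0, 35, 0, 0, 0], [0, 0, 43, 0, 0, 0], [0, 0, 50, 0, 0, 0], [0, 0, 56, 0, 0, 0], [0, 0, 60, 0, 0, 0], [0, 0, 60, 0, 0, 0]])

```text
clock: 13.0
tool_pos: [0.5795, 0.2488, 0.1285]
ee_rot: [[-0.016, 0.865, 0.501], [1.0, 0.018, 0.001], [-0.008, 0.501, -0.865]]
contact_force: [-2.4, 0.9, 8.7]
gripper_width: 0.002
grip_force: 4.3
```

Request:
carry_out(commands=[[0, 0, 3, 0, 0, 0], [0, 0, 3, 0, 0, 0]])

```text
clock: 13.25
tool_pos: [0.581, 0.2484, 0.1261]
ee_rot: [[-0.015, 0.865, 0.501], [1.0, 0.017, -0.0], [-0.009, 0.501, -0.865]]
contact_force: [-2.9, -1.9, 8.8]
gripper_width: 0.002
grip_force: 4.3
```

Request:
carry_out(commands=[[0, 0, 3, 0, 0, 0], [0, 0, 3, 0, 0, 0]])

```text
clock: 13.5
tool_pos: [0.5824, 0.2483, 0.1234]
ee_rot: [[-0.015, 0.865, 0.501], [1.0, 0.017, -0.001], [-0.009, 0.501, -0.866]]
contact_force: [-4.0, -3.3, 9.2]
gripper_width: -0.0
grip_force: 4.2
```

Request:
carry_out(commands=[[0, 0, 2, 0, 0, 0], [0, 0, 3, 0, 0, 0]])

```text
clock: 13.75
tool_pos: [0.5838, 0.2482, 0.1209]
ee_rot: [[-0.015, 0.865, 0.501], [1.0, 0.017, -0.001], [-0.009, 0.501, -0.866]]
contact_force: [-4.9, -2.2, 10.4]
gripper_width: 0.002
grip_force: 4.7
```

Request:
carry_out(commands=[[0, 0, 1, 0, 0, 0], [0, 0, 2, 0, 0, 0]])

```text
clock: 14.0
tool_pos: [0.5847, 0.2482, 0.1192]
ee_rot: [[-0.015, 0.865, 0.501], [1.0, 0.017, -0.001], [-0.009, 0.501, -0.866]]
contact_force: [-5.7, -3.8, 10.4]
gripper_width: -0.001
grip_force: 4.8
```

```bash
cat >> h.py <<'E'
O=np.array([.6225,.0725,.060]);_a=np.radians(1.3);Rz=np.array([[np.cos(_a),-np.sin(_a),0],[np.sin(_a),np.cos(_a),0],[0,0,1]])
R=Rz@np.array([[.866,0,-.5],[0,1,0],[.5,0,.866]])
def mag(w): return ((np.asarray(w)-O)@R)*1000
E
python3 - <<'E'
from h import *
s=observe();print(mag(s['tool_pos']),s['contact_force'])
p,d,T,K=shot('scene')
for t in ('lever_pad','cartridge_1_center','bin_center'):
    for q in models.place_of('scene',t)[:3]: w=T[:3,:3]@q['centre']+T[:3,3];print(t,round(q['confidence'],2),mag(w),w)
E
```

```text
[  0.3203 176.5267  68.1249] [-5.6765 -3.7752 10.4128]
lever_pad 0.79 [  2.2813 179.4749  64.7906] [0.588  0.2512 0.1173]
cartridge_1_center 0.51 [-21.0316 -77.8639 -51.2134] [ 0.6317 -0.0052  0.0051]
bin_center 0.87 [-196.0291   92.16     82.837 ] [0.4093 0.1598 0.0337]
bin_center 0.8 [ -22.4089 -101.4358  -34.58  ] [ 0.6227 -0.029   0.0188]
```

Request:
carry_out(commands=[[0, 0, 1, 0, 0, 0], [0, 0, 2, 0, 0, 0]])

```text
clock: 14.45
tool_pos: [0.5852, 0.2482, 0.1185]
ee_rot: [[-0.015, 0.865, 0.501], [1.0, 0.017, -0.001], [-0.009, 0.501, -0.865]]
contact_force: [-20.9, -4.3, 32.4]
gripper_width: -0.001
grip_force: 17.0
```

Request:
carry_out(commands=[[0, 0, 1, 0, 0, 0], [0, 0, 1.5, 0, 0, 0]])

```text
clock: 14.7
tool_pos: [0.5855, 0.2482, 0.1182]
ee_rot: [[-0.015, 0.865, 0.502], [1.0, 0.017, -0.001], [-0.01, 0.502, -0.865]]
contact_force: [-30.1, -5.4, 42.6]
gripper_width: 0.002
grip_force: 22.9
```

Request:
carry_out(commands=[[0, 0, -15, 0, 0, 0], [0, 0, -40, 0, 0, 0], [0, 0, -70, 0, 0, 0], [0, 0, -97, 0, 0, 0], [0, 0, -97, 0, 0, 0], [0, 0, -97, 0, 0, 0], [0, 0, -97, 0, 0, 0], [0, 0, -97, 0, 0, 0], [0, 0, -97, 0, 0, 0]])

```text
clock: 15.82
tool_pos: [0.5379, 0.2485, 0.199]
ee_rot: [[-0.015, 0.866, 0.499], [1.0, 0.018, -0.0], [-0.009, 0.499, -0.866]]
contact_force: [-0.2, -0.1, -1.0]
gripper_width: -0.004
grip_force: 0.0
```

```bash
cat > chk.py <<'E'
from h import *
import sys
s=observe();print('tcp',mag(s['tool_pos']))
for c in ('scene','top'):
    p,d,T,K=shot(c)
    if c=='top' : 
        i=cv2.resize(p[180:250,155:345],None,fx=4,fy=4,interpolation=cv2.INTER_CUBIC);save(np.clip(i*1.8,0,255).astype(np.uint8),'top%s.png'%sys.argv[1])
    if c=='scene': save(cv2.resize(p[150:290,190:390],None,fx=4,fy=4),'sc%s.png'%sys.argv[1])
    for t in ('lever_pad','follower_center','cartridge_1_center','bin_center'):
        for q in models.place_of(c,t)[:4]: w=T[:3,:3]@q['centre']+T[:3,3];print(c,t,round(q['confidence'],2),mag(w),w)
E
python3 chk.py 1
```

```text
tcp [ -0.2652 177.9193 160.6945]
scene lever_pad 0.18 [ 0.9057 -0.7159 -2.088 ] [0.6243 0.0718 0.0586]
scene follower_center 0.66 [-2.828  -3.1187 81.9592] [0.5792 0.0684 0.1296]
scene cartridge_1_center 0.71 [-19.6417 -79.5405 -52.1865] [ 0.6334 -0.0068  0.005 ]
scene bin_center 0.84 [-197.3697   94.4484   82.5799] [0.4082 0.1621 0.0328]
scene bin_center 0.61 [ -22.3917 -101.208   -34.9375] [ 0.6229 -0.0287  0.0185]
top lever_pad 0.97 [  0.9876 172.254  146.6324] [0.5461 0.2431 0.1875]
top lever_pad 0.37 [-20.372  -97.0628 -28.554 ] [ 0.6213 -0.0246  0.0251]
top follower_center 0.97 [-2.2015 -3.3549 85.3692] [0.578  0.0681 0.1328]
top follower_center 0.7 [1.8477 1.69   0.411 ] [0.6239 0.0742 0.0613]
top cartridge_1_center 0.91 [-18.3038 -75.0203 -49.9927] [ 0.6333 -0.0023  0.0076]
top bin_center 0.68 [-195.6716  102.9192   79.4751] [0.411  0.1706 0.031 ]
top bin_center 0.6 [-23.3446 -97.8184 -30.3573] [ 0.6197 -0.0254  0.022 ]
```

View pics/sc1.png

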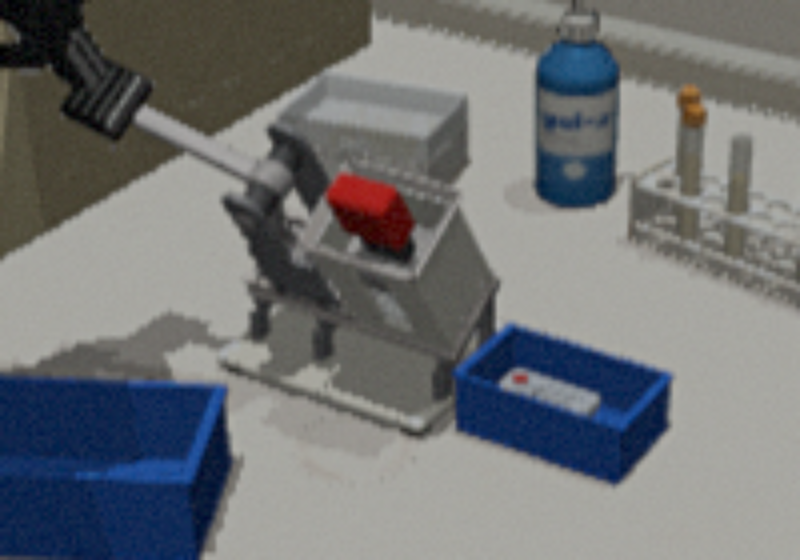

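One cartridge lies in the bin at crop (550,395). The lever is up and the follower has dropped one step (85 → 82–83 mm). Second press.

Request:
carry_out(commands=[[0, 0, 12, 0, 0, 0], [0, 0, 22, 0, 0, 0], [0, 0, 32, 0, 0, 0], [0, 0, 42, 0, 0, 0], [0, 0, 52, 0, 0, 0], [0, 0, 61, 0, 0, 0], [0, 0, 70, 0, 0, 0], [0, 0, 77, 0, 0, 0], [0, 0, 83, 0, 0, 0], [0, 0, 88, 0, 0, 0], [0, 0, 92, 0, 0, 0], [0, 0, 94, 0, 0, 0], [0, 0, 95, 0, 0, 0], [0, 0, 95, 0, 0, 0], [0, 0, 95, 0, 0, 0]])

```text
clock: 18.2
tool_pos: [0.5849, 0.2482, 0.1184]
ee_rot: [[-0.015, 0.865, 0.501], [1.0, 0.017, -0.001], [-0.009, 0.501, -0.865]]
contact_force: [-18.2, -5.2, 27.1]
gripper_width: 0.002
grip_force: 14.5
```

At the stop (33 N). I release it.

Request:
carry_out(commands=[[0, 0, 0, 0, 0, 0], [0, 0, -15, 0, 0, 0], [0, 0, -40, 0, 0, 0], [0, 0, -70, 0, 0, 0], [0, 0, -95, 0, 0, 0], [0, 0, -95, 0, 0, 0], [0, 0, -95, 0, 0, 0], [0, 0, -95, 0, 0, 0], [0, 0, -95, 0, 0, 0], [0, 0, -95, 0, 0, 0]])

```text
clock: 19.45
tool_pos: [0.5379, 0.2486, 0.1991]
ee_rot: [[-0.015, 0.866, 0.5], [1.0, 0.018, -0.0], [-0.009, 0.5, -0.866]]
contact_force: [-0.1, -0.2, 0.5]
gripper_width: 0.001
grip_force: 0.0
```

```bash
python3 chk.py 2 | grep -v bin_c
```

```text
tcp [ -0.2234 177.9553 160.7666]
scene lever_pad 0.74 [  1.3136 169.2198 147.6045] [0.546  0.24   0.1885]
scene follower_center 0.55 [-3.645  -0.8839 70.3651] [0.5842 0.0707 0.1191]
scene cartridge_1_center 0.45 [ -21.1841 -102.824   -35.2375] [ 0.6241 -0.0303  0.0189]
top lever_pad 0.92 [  2.5956 172.0188 146.5369] [0.5476 0.2429 0.1882]
top follower_center 0.98 [-2.2861  2.864  77.1142] [0.5819 0.0744 0.1256]
top cartridge_1_center 0.55 [-18.4794 -74.4325 -51.5686] [ 0.634  -0.0017  0.0061]
```

View pics/sc2.png

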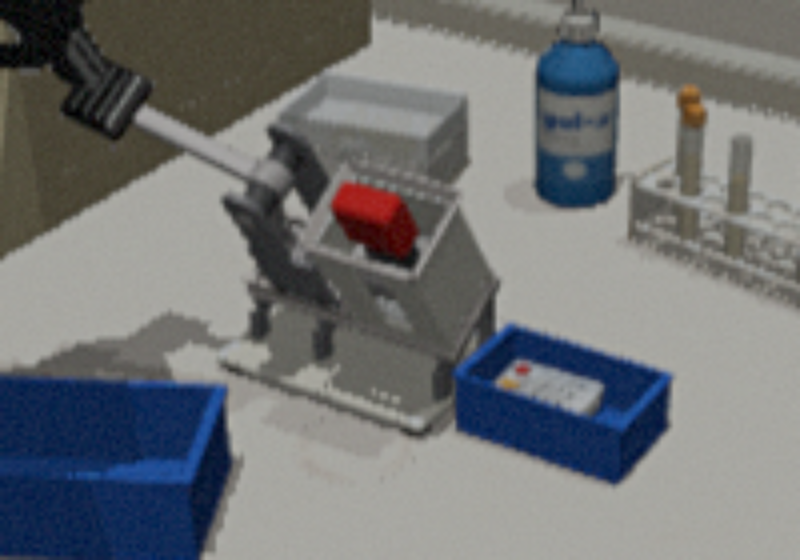

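A second cartridge is stacked in the bin at crop (552,385), and the follower is lower. Third press.

Request:
carry_out(commands=[[0, 0, 12, 0, 0, 0], [0, 0, 22, 0, 0, 0], [0, 0, 32, 0, 0, 0], [0, 0, 42, 0, 0, 0], [0, 0, 52, 0, 0, 0], [0, 0, 61, 0, 0, 0], [0, 0, 70, 0, 0, 0], [0, 0, 77, 0, 0, 0], [0, 0, 83, 0, 0, 0], [0, 0, 88, 0, 0, 0], [0, 0, 92, 0, 0, 0], [0, 0, 94, 0, 0, 0], [0, 0, 95, 0, 0, 0], [0, 0, 95, 0, 0, 0], [0, 0, 95, 0, 0, 0]])

```text
clock: 21.82
tool_pos: [0.5849, 0.2482, 0.1184]
ee_rot: [[-0.015, 0.865, 0.501], [1.0, 0.017, -0.001], [-0.009, 0.501, -0.865]]
contact_force: [-18.6, -4.1, 26.0]
gripper_width: 0.003
grip_force: 14.5
```

Request:
carry_out(commands=[[0, 0, 0, 0, 0, 0], [0, 0, -15, 0, 0, 0], [0, 0, -40, 0, 0, 0], [0, 0, -70, 0, 0, 0], [0, 0, -95, 0, 0, 0], [0, 0, -110, 0, 0, 0], [0, 0, -110, 0, 0, 0], [0, 0, -110, 0, 0, 0], [0, 0, -110, 0, 0, 0], [0, 0, -110, 0, 0, 0]])

```text
clock: 23.08
tool_pos: [0.5304, 0.2485, 0.2119]
ee_rot: [[-0.015, 0.866, 0.499], [1.0, 0.018, -0.0], [-0.009, 0.499, -0.866]]
contact_force: [0.5, 0.1, -0.4]
gripper_width: 0.002
grip_force: 0.0
```

```bash
python3 chk.py 3; python3 - <<'E'
from h import *
p,d,T,K=shot('top');W=cloud(d,T,K);h=cv2.cvtColor(p,cv2.COLOR_RGB2HSV)
b=np.zeros((480,640),bool);b[188:228,277:332]=1
m=b&(h[...,1]>90)&(h[...,0]>95)&(W[...,2]>.03);print(cv2.minAreaRect(W[m][:,:2].astype(np.float32)))
m=b&(h[...,1]<70)&(abs(W[...,0]-.62)<.03)&(W[...,1]<.02);P=W[m];print('carts',len(P),np.percentile(P,[5,50,95],axis=0))
E
```

```text
tcp [ -0.3127 178.0434 175.5496]
scene lever_pad 0.8 [ -0.0797 175.1677 148.2221] [0.5444 0.2459 0.1883]
scene follower_center 0.74 [-4.1415 -2.4883 63.8086] [0.5871 0.0692 0.1132]
scene cartridge_1_center 0.39 [ -22.0727 -101.9389  -33.8494] [ 0.6226 -0.0295  0.0196]
scene bin_center 0.95 [ -23.447  -102.0978  -36.926 ] [ 0.623  -0.0296  0.0163]
scene bin_center 0.88 [-195.2663   93.8102   84.4847] [0.4091 0.1615 0.0355]
top lever_pad 0.86 [  1.6557 169.6359 146.3176] [0.5469 0.2405 0.1875]
top lever_pad 0.28 [-1.4653  6.8185 84.024 ] [0.5791 0.0783 0.132 ]
top follower_center 0.66 [-1.995  -1.657  66.0304] [0.5878 0.0701 0.1162]
top bin_center 0.97 [-24.6158 -98.2877 -29.9783] [ 0.6184 -0.0259  0.0217]
top bin_center 0.83 [-193.0032  101.173    80.538 ] [0.4128 0.1689 0.0332]
((0.6218071579933167, -0.025731414556503296), (0.06861727684736252, 0.1136201024055481), 1.2786612510681152)
carts 491 [[ 0.6052 -0.0914 -0.001 ]
 [ 0.6277 -0.0175  0.0277]
 [ 0.6477  0.0142  0.0326]]
```

View pics/sc3.png

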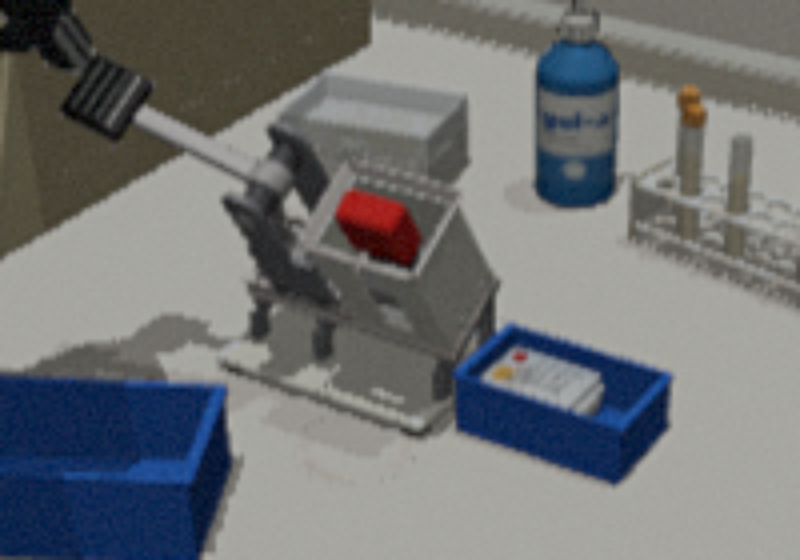

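Three cartridges are stacked in the bin at crop (545,380), the lever is up, and the follower is at about 65 mm. Next, the bin.

```bash
python3 - <<'E'
from h import *
a=np.radians(1.3);c,s=np.cos(a),np.sin(a)
Rt=np.column_stack([[-s,c,0],[c,s,0],[0,0,-1]]);b=np.array([.6215,-.027,0])+(-.009)*np.array([-s,c,0])
print(rel([.55,.2,.33]),rel(b+[0,0,.25],Rt),b)
E
```

```text
[-49.9  74.9 -91.9   0.    0.    0. ] [-286.3   92.9   13.2   30.     0.6   -0.3] [ 0.6217 -0.036   0.    ]
```

Request:
carry_out(commands=[[-20, 30, -50, 0, 0, 0], [-50, 75, -92, 0, 0, 0], [-50, 75, -92, 0, 0, 0], [-100, 80, -70, 8, 0, 0], [-150, 84, -48, 16, 0, 0], [-200, 87, -25, 24, 0, 0], [-250, 91, -3, 30, 0, 0], [-286, 93, 13, 30, 0.6, -0.3], [-286, 93, 13, 30, 0.6, -0.3], [-286, 93, 13, 30, 0.6, -0.3], [-286, 93, 13, 30, 0.6, -0.3], [-286, 93, 13, 30, 0.6, -0.3]], claw=1)

```text
clock: 25.12
tool_pos: [0.6216, -0.0348, 0.2507]
ee_rot: [[-0.024, 1.0, 0.001], [1.0, 0.024, -0.0], [-0.0, 0.001, -1.0]]
contact_force: [-0.2, 0.2, -0.3]
gripper_width: 1.002
grip_force: 0.0
```

```bash
python3 - <<'E'
from h import *
s=observe();print(s['tool_pos'],s['ee_rot'],s['gripper_width'])
p,d,T,K=shot('wrist');W=cloud(d,T,K);h=cv2.cvtColor(p,cv2.COLOR_RGB2HSV)
near=(abs(W[...,0]-.62)<.06)&(W[...,1]<.06)&(W[...,1]>-.12)
m=near&(h[...,1]>90)&(h[...,0]>95)&(W[...,2]>.036)&(W[...,2]<.05);P=W[m];print('rim',len(P),cv2.minAreaRect(P[:,:2].astype(np.float32)),P.min(0),P.max(0))
m=near&(h[...,1]<80)&(W[...,2]>.008)&(W[...,2]<.045)&(abs(W[...,0]-.62)<.03)&(W[...,1]<.02);P=W[m];print('cart',len(P),np.percentile(P,[3,50,97],axis=0) if len(P) else 0)
save(p,'w4.png')
E
```

```text
[ 0.6216 -0.0348  0.2507] [[-0.0241  0.9997  0.0007]
 [ 0.9997  0.0241 -0.0002]
 [-0.0002  0.0007 -1.    ]] 1.0020394096545993
rim 1140 ((0.6217785477638245, -0.02669726312160492), (0.06778034567832947, 0.11511297523975372), 1.3179595470428467) [ 0.5872 -0.0845  0.0361] [0.6565 0.0308 0.0442]
cart 2114 [[ 0.5916 -0.0705  0.0245]
 [ 0.6283 -0.0124  0.0281]
 [ 0.6487  0.0173  0.0372]]
```

View pics/w4.png

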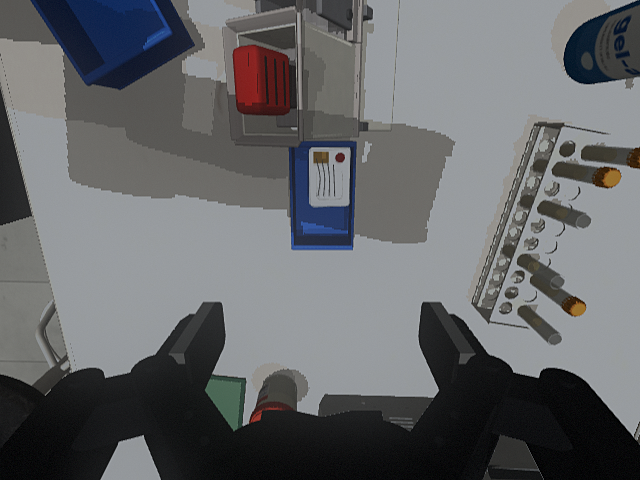

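The wrist view shows the bin at (322,195) with a flat cartridge stack at (328,175), aligned with the fingers. Descend and grip.

Request:
carry_out(commands=[[-2, 0, 60, 0, 0, 0], [-2, 0, 115, 0, 0, 0], [-2, 0, 165, 0, 0, 0], [-2, 0, 200, 0, 0, 0], [-2, 0, 222, 0, 0, 0], [-2, 0, 234, 0, 0, 0], [-2, 0, 234, 0, 0, 0], [-2, 0, 234, 0, 0, 0]])

```text
clock: 26.18
tool_pos: [0.6223, -0.0377, 0.0173]
ee_rot: [[-0.023, 1.0, 0.001], [1.0, 0.023, -0.0], [-0.0, 0.001, -1.0]]
contact_force: [-0.1, 0.3, 0.3]
gripper_width: 0.996
grip_force: 0.0
```

Request:
carry_out(commands=[[0, 0, 0, 0, 0, 0], [0, 0, 0, 0, 0, 0], [0, 0, 0, 0, 0, 0], [0, 0, 0, 0, 0, 0], [0, 0, 0, 0, 0, 0]], claw=-1, grip_force=45)

```text
clock: 26.8
tool_pos: [0.6222, -0.0378, 0.0173]
ee_rot: [[-0.023, 1.0, 0.002], [1.0, 0.023, -0.0], [-0.0, 0.002, -1.0]]
contact_force: [-1.5, 0.4, 6.8]
gripper_width: 0.786
grip_force: 50.2
```

Request:
carry_out(commands=[[-2, 0, -10, 0, 0, 0], [-12, 0, -35, 0, 0, 0], [-22, 0, -75, 0, 0, 0], [-30, 0, -115, 0, 0, 0], [-35, 0, -150, 0, 0, 0], [-75, -22, -150, 0, 0, 1], [-120, -48, -150, 0, 0, 2], [-165, -75, -150, 0, 0, 4], [-210, -105, -150, 0, 0, 6], [-260, -140, -150, 0, 0, 7.8], [-305, -165, -150, 0, 0, 7.8], [-335, -185, -150, 0, 0, 7.8], [-345, -191, -150, 0, 0, 7.8], [-345, -191, -150, 0, 0, 7.8], [-345, -191, -150, 0, 0, 7.8], [-345, -191, -150, 0, 0, 7.8]])

```text
clock: 28.8
tool_pos: [0.4393, -0.386, 0.1663]
ee_rot: [[0.111, 0.994, -0.0], [0.994, -0.111, 0.0], [0.0, -0.0, -1.0]]
contact_force: [-0.6, 0.2, -2.6]
gripper_width: 0.782
grip_force: 51.4
```

```bash
python3 - <<'E'
from h import *
s=observe();print(s['tool_pos'],s['gripper_width'],s['grip_force'])
for c in('top','scene'):
    p,d,T,K=shot(c);W=cloud(d,T,K)
    for t in ('pad','bin_center','cup_1_center'):
        for q in models.place_of(c,t)[:3]: print(c,t,round(q['confidence'],2),T[:3,:3]@q['centre']+T[:3,3])
    save(cv2.resize(p[200:450,300:600],None,fx=2.5,fy=2.4),'x_%s.png'%c)
E
```

```text
[ 0.4393 -0.386   0.1663] 0.7820672575611199 51.39135539531708
top pad 0.61 [ 0.4447 -0.3749  0.0007]
top bin_center 0.85 [ 0.4358 -0.3708  0.1715]
top bin_center 0.74 [0.5446 0.2408 0.1893]
top bin_center 0.71 [0.4139 0.1708 0.0331]
top cup_1_center 0.6 [ 0.5728 -0.3112  0.0338]
scene pad 0.9 [ 0.4481 -0.3756  0.003 ]
scene bin_center 0.85 [0.4071 0.1632 0.033 ]
scene bin_center 0.69 [ 0.4416 -0.3764  0.1669]
scene cup_1_center 0.69 [ 0.571  -0.3111  0.0294]
```

View pics/x_scene.png

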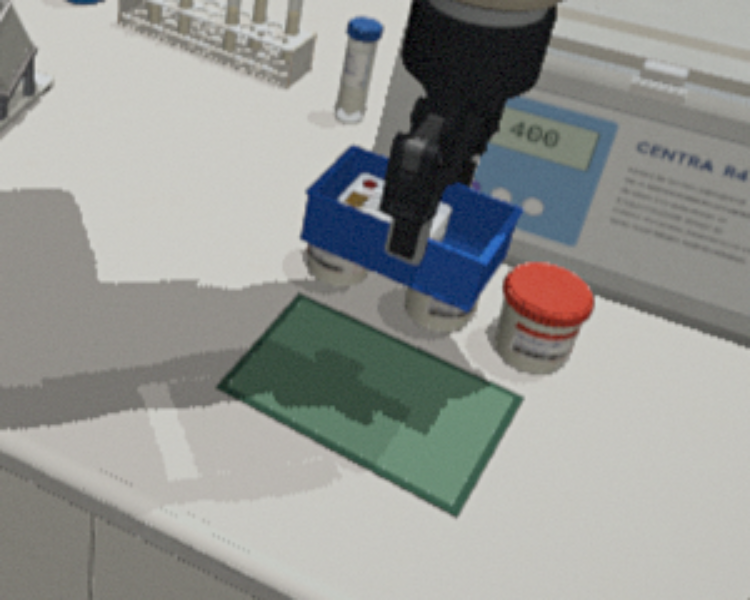

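The bin is held level above the pad at (410,225), cartridges inside. Lower it.

Request:
carry_out(commands=[[0, 0, 50, 0, 0, 0], [0, 0, 95, 0, 0, 0], [0, 0, 122, 0, 0, 0], [0, 0, 135, 0, 0, 0], [0, 0, 141, 0, 0, 0], [0, 0, 145, 0, 0, 0], [0, 0, 145, 0, 0, 0], [0, 0, 145, 0, 0, 0]])

```text
clock: 30.2
tool_pos: [0.4389, -0.3872, 0.0219]
ee_rot: [[0.113, 0.994, 0.001], [0.994, -0.113, -0.001], [-0.001, 0.001, -1.0]]
contact_force: [-0.5, 0.1, -1.2]
gripper_width: 0.783
grip_force: 52.1
```

Request:
carry_out(commands=[[0, 0, 1, 0, 0, 0], [0, 0, 1, 0, 0, 0], [0, 0, 1, 0, 0, 0]])

```text
clock: 30.58
tool_pos: [0.4388, -0.3871, 0.0204]
ee_rot: [[0.113, 0.994, 0.0], [0.994, -0.113, -0.0], [-0.0, 0.0, -1.0]]
contact_force: [0.2, -0.7, -0.0]
gripper_width: 0.791
grip_force: 52.6
```

Request:
carry_out(commands=[[0, 0, 0, 0, 0, 0], [0, 0, 0, 0, 0, 0], [0, 0, 0, 0, 0, 0], [0, 0, 0, 0, 0, 0]], claw=1)

```text
clock: 31.08
tool_pos: [0.4387, -0.387, 0.0202]
ee_rot: [[0.113, 0.994, -0.0], [0.994, -0.113, 0.0], [0.0, -0.0, -1.0]]
contact_force: [0.4, -0.2, 0.2]
gripper_width: 1.0
grip_force: 0.0
```

Request:
carry_out(commands=[[0, 0, -20, 0, 0, 0], [0, 0, -60, 0, 0, 0], [0, 0, -110, 0, 0, 0], [0, 0, -160, 0, 0, 0], [0, 0, -220, 0, 0, 0], [60, 0, -230, 0, 0, 0], [120, 0, -230, 0, 0, 0], [180, 0, -230, 0, 0, 0], [200, 0, -230, 0, 0, 0], [200, 0, -230, 0, 0, 0]])

```text
clock: 32.33
tool_pos: [0.4616, -0.1876, 0.2505]
ee_rot: [[0.111, 0.994, 0.0], [0.994, -0.111, -0.0], [-0.0, 0.0, -1.0]]
contact_force: [-1.1, 0.8, 0.2]
gripper_width: 0.998
grip_force: 0.0
```

```bash
python3 - <<'E'
from h import *
for c in('top','scene'):
    p,d,T,K=shot(c);W=cloud(d,T,K);h=cv2.cvtColor(p,cv2.COLOR_RGB2HSV)
    near=np.hypot(W[...,0]-.444,W[...,1]+.376)<.09
    m=near&(h[...,1]>90)&(h[...,0]>95)&(W[...,2]>.038);P=W[m];print(c,'rim',len(P),cv2.minAreaRect(P[:,:2].astype(np.float32)),np.median(P[:,2]))
    for t in ('pad','bin_center','cup_1_center','follower_center','lever_pad','cartridge_1_center'):
        for q in models.place_of(c,t)[:3]: w=T[:3,:3]@q['centre']+T[:3,3];print(c,t,round(q['confidence'],2),w,mag(w) if t[0] in 'fl' else '')
    save(cv2.resize(p[150:450,200:600],(800,600)),'y_%s.png'%c)
E
```

```text
top rim 156 ((0.4377068877220154, -0.3940563201904297), (0.07929813116788864, 0.06804046779870987), 83.25067138671875) 0.045836712488978915
top pad 0.62 [ 0.4433 -0.3724  0.0022] 
top bin_center 0.92 [0.4132 0.1705 0.031 ] 
top bin_center 0.57 [ 0.4355 -0.3718  0.0261] 
top cup_1_center 0.6 [ 0.5718 -0.3092  0.0377] 
top follower_center 0.94 [0.5853 0.0696 0.119 ] [-2.8043 -2.102  69.7299]
top lever_pad 0.69 [0.5476 0.2407 0.1897] [  3.2796 169.8174 147.8732]
scene rim 617 ((0.4392942488193512, -0.3766077756881714), (0.11600522696971893, 0.07010678946971893), 83.25851440429688) 0.043086248497883894
scene pad 0.64 [ 0.4487 -0.3746 -0.0019] 
scene bin_center 0.8 [0.4065 0.1612 0.0342] 
scene bin_center 0.72 [ 0.4419 -0.3779  0.0194] 
scene cup_1_center 0.59 [ 0.5709 -0.3133  0.032 ] 
scene follower_center 0.9 [0.5874 0.0728 0.1113] [-4.7394  1.0882 62.0027]
scene lever_pad 0.85 [0.5461 0.2422 0.1878] [  1.108  171.393  146.9374]
```

View pics/y_scene.png

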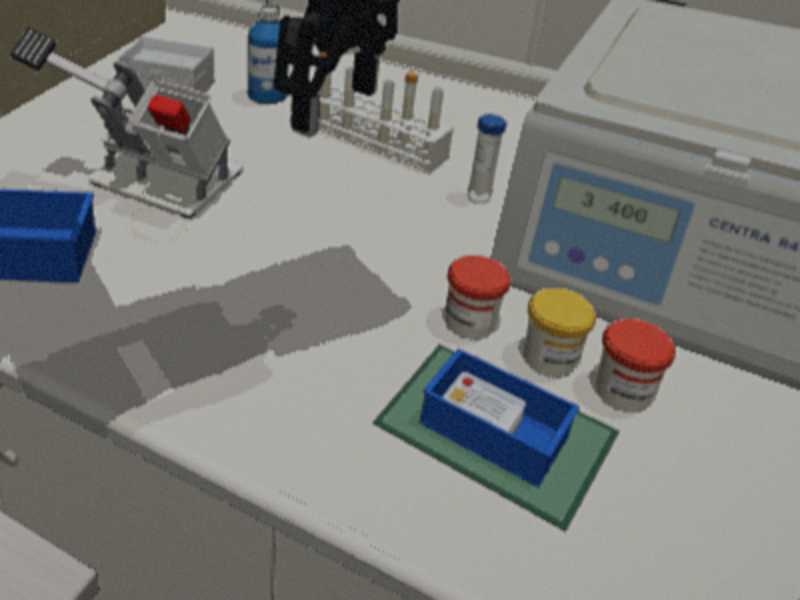

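The bin sits flat on the pad at (500,415), within 6 mm of its centre. The cartridges are inside, the cups are undisturbed, the lever is up and the follower is in the magazine. Handing in.

```bash
python3 -c "
from h import *
print(workorder.close_job())"
```

```text
the job is handed in; nothing more can be done
None
```

Job handed in at about 33 s with no pass/fail result returned: the weight is on the cartridges, three full presses dropped three cartridges into the small blue bin, and the bin stands flat within about 6 mm of the pad's centre, cups undisturbed.

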